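# Find the free tip plate of the chip trap and push it open

### The arm

A 7-joint arm with a two-finger parallel gripper is mounted at the origin on the work surface. World frame = base frame: x ahead of the robot, y to its left, z up, the work surface at z = 0. Lengths are in mm, angles in rad, forces in N, time in s.
With the tool pointing down it reaches from about 400 to 875 mm from the base axis. Payload 6.5 kg.
Tool frame: the origin (TCP) lies on the front face of the gripper's body, between the roots of the fingers; the fingertips stand 64 mm ahead of it and the grasp point (between the pads) lies ahead of it (r.grasp_offset is the z of the grasp point in the tool frame, in mm); z points along the fingers, y is the direction in which the jaws open and shut (so a half turn about z gives the same grasp; the last joint's range is limited). The gripper opens to 88 mm and grips with 3 to 60 N. Pads are 18 mm wide; open, the fingers measure 123 mm over their backs; the gripper's body (75 mm by 187 mm) begins 45 mm behind the grasp point.
Start: joints at [1.042, 0.536, -0.004, 1.538, 0.003, 1.067, -0.071], TCP at [290.192, -581.617, 302.716] pointing down, gripper open.
Joint ranges: [-2.7, 2.7], [-0.37, 2.16], [-1.27, 1.26], [0.24, 2.4], [-1.31, 4.45], [0.19, 1.91], [-2.76, 2.76]. Speed limits (rad/s): [2.39, 2.39, 3.14, 3.14, 3.14, 3.14, 3.14].

### API

Orientations are given as a unit quaternion [w, x, y, z].
In Python, from plant import r gives the robot as it stands.
- The arm moves only by the shell command python3 -m handwheel 'ROWS' [FORCE]. ROWS is JSON, a list of rows, each an object with "claw": the finger opening in mm, from 0 to 88.1; "slide": the shift along the tool's x, y, z in mm, a list of three; "delta_rot": the turn, a rotation vector about the tool's x, y, z in degrees, a list of three. A call has 1 to 20 rows; each row is the pose to reach, as a shift and turn from the pose commanded when the call began, along the tool's axes at that moment; what a row does not reach only later rows make up. A row lasts 1/12 s, in which the tool goes at most 41.7 mm and 7.16 degrees, less where a joint would pass 70% of its speed; a pose out of reach is approached as far as the arm can. A call with a gripper value outside its range is refused whole. The fingers move at their own pace and stop on an object; FORCE is the grip in N (left out, the last holds). Time passes only in rows, so rows that repeat a pose let the fingers close. It gives the time, the measured TCP pose, the force and the opening at its end, in the units of the state.
- r.get_obs(): the state, without advancing time (a new reading comes with each control period).
- r.capture(name): name is "scene" or "top"; returns (picture, depth): 480x640x3 uint8, red, green, blue; 480x640 float32, mm along the optical axis (not along the pixel's ray), 0 where there is no reading.
- r.camera_model(name): a dict with "K" (3x3 intrinsics, pixels), "cam_to_world" (4x4, takes a point from camera to world coordinates). Camera axes: x right, y up, looking along -z (the intrinsics and any distortion apply to the point x, -y, -z); pixel columns grow to the right and rows downward; lengths in mm; the calibration is good to about 2 mm. A picture is of the moment at which its call begins. camera_model takes no time and is no camera call.
- r.hand_in(): hands the job in, once; it reports no verdict.
The state is a dict: "t": time; "joints": joint angles; "joint_vel": joint speeds; "tau": joint torques, N m; "tool_pos": TCP position; "eef_rot": TCP orientation; "wrist_force": force on the tool from outside, world axes, zero at the start; "ft_torque": the same for the moment, N m; "width": finger opening in mm.
Only numpy, scipy, OpenCV 4.12 (cv2) and the standard library are available. Lean on these libraries where they do the work, as an engineer would, in place of code of your own. Each camera call takes 0.05 s, during which the arm holds its last target. There are 200 camera calls.

### The job

One of the four identical tip plates in the top of the chip trap is free, the others are blocked from below: press the plates on their round thumb pads until you find the one that rocks, then push that one open, tipped by about 45 degrees or more, so that stone chips can be swept in, and leave it standing open by itself. Use only the fingers, pick nothing up, and leave the tools, the tin and the stone where they lie.

Things in the scene. Friction and masses are not known exactly. Their poses are not given: they have to be found in the camera images.
- trap: chip trap: fixed grey steel box, 200 mm deep (x), 450 wide (y), 85 high, origin at the centre of its underside on the bench. Four identical dark steel tip plates lie flush in its top, in a row along y, 84 mm apart, centred 30 mm to the -x (robot) side of its middle; end ledges 61 mm wide, rear ledge 72 mm. One plate, at random, is free; hidden packing blocks the others. Hollow below, 80 mm deep
- plate_a (a joint): tilt (rad) of the leftmost (largest y) plate, 110 (x) x 70 (y) x 5 mm, on a pin along y through its middle: 0 shut, growing as its pad end (-x end) goes down and the other rises; stop at 0.95. Blocked, it gives under 0.06; free, it tips at about 3 N on the pad, turns stiffly and stays as left. None tips the other way. Opening 116 x 76 mm, room for fingers 50 mm down
- plate_b (a joint): tilt (rad) of the second from the left plate, 110 (x) x 70 (y) x 5 mm, on a pin along y through its middle: 0 shut, growing as its pad end (-x end) goes down and the other rises; stop at 0.95. Blocked, it gives under 0.06; free, it tips at about 3 N on the pad, turns stiffly and stays as left. None tips the other way. Opening 116 x 76 mm, room for fingers 50 mm down
- plate_c (a joint): tilt (rad) of the third from the left plate, 110 (x) x 70 (y) x 5 mm, on a pin along y through its middle: 0 shut, growing as its pad end (-x end) goes down and the other rises; stop at 0.95. Blocked, it gives under 0.06; free, it tips at about 3 N on the pad, turns stiffly and stays as left. None tips the other way. Opening 116 x 76 mm, room for fingers 50 mm down
- plate_d (a joint): tilt (rad) of the rightmost (smallest y) plate, 110 (x) x 70 (y) x 5 mm, on a pin along y through its middle: 0 shut, growing as its pad end (-x end) goes down and the other rises; stop at 0.95. Blocked, it gives under 0.06; free, it tips at about 3 N on the pad, turns stiffly and stays as left. None tips the other way. Opening 116 x 76 mm, room for fingers 50 mm down
- pad_a (a point): centre of the top of the thumb pad on the leftmost (largest y) plate: steel disc 24 mm across, 2 mm above the plate, 32 mm from the pivot, 23 mm from the -x end. Moves with the plate. Axes as the trap when shut: x from pad to pivot, y along the row to the left, z up out of the plate
- pad_b (a point): centre of the top of the thumb pad on the second from the left plate: steel disc 24 mm across, 2 mm above the plate, 32 mm from the pivot, 23 mm from the -x end. Moves with the plate. Axes as the trap when shut: x from pad to pivot, y along the row to the left, z up out of the plate
- pad_c (a point): centre of the top of the thumb pad on the third from the left plate: steel disc 24 mm across, 2 mm above the plate, 32 mm from the pivot, 23 mm from the -x end. Moves with the plate. Axes as the trap when shut: x from pad to pivot, y along the row to the left, z up out of the plate
- pad_d (a point): centre of the top of the thumb pad on the rightmost (smallest y) plate: steel disc 24 mm across, 2 mm above the plate, 32 mm from the pivot, 23 mm from the -x end. Moves with the plate. Axes as the trap when shut: x from pad to pivot, y along the row to the left, z up out of the plate
- tin: small closed aluminium tin, 46 mm across, 36 mm high, standing on the left end ledge of the chip trap; origin: centre of its underside. Leave alone.
- point: steel mason's point chisel, 12 x 12 x 168 mm, lying on the ledge of the trap behind the plates; origin: on its underside, 75 mm from its blunt end. Leave alone.
- dividers: pair of brass dividers, 165 mm long, up to 53 mm wide and 11 mm high, lying on the bench on the robot's side of the trap; origin: middle, on the underside. Leave alone.
- stone: dark green rubbing stone, 50 x 150 x 28 mm, lying on the bench beyond the trap; origin: centre of its underside. Leave alone.
- mallet: dummy mallet standing on its round white nylon head (84 mm across, 75 mm high) with its wooden handle up, 190 mm high in all; origin: centre of its underside. Leave alone.
- boaster: broad steel chisel (boaster), 180 mm long, blade 50 mm wide, lying on the bench to the right; origin: on its underside near the middle of its length. Leave alone.

How it is judged:
By the outcome, as a careful person would: the job done as asked, in the order asked, and still so for the second after the job is handed in, with the robot touching nothing.
It also fails if it takes over 51 s, if anything falls off the work surface, if the arm or the gripper's body presses on something with over 40 N, if the wrist force passes 120 N, or if a joint passes its speed limit or range.

## Working session

There is one attempt and no reset: what is moved stays moved. The work goes in short steps, Python scripts to look and compute and a shell command to move; the robot and the scene stay as the last step left them, time stands still between calls to the robot, and variables do not carry over. Pictures are saved under pics/ and viewed, about 8 in all and at most 12, crops included, and the job is handed in when it is done.

```bash
mkdir -p pics; ls
python3 - <<'E'
from plant import r
import cv2,numpy as np
for n in("scene","top"):
    p,d=r.capture(n); cv2.imwrite(f"pics/{n}1.png",p[:,:,::-1]); np.save(f"pics/{n}1.npy",d)
    m=r.camera_model(n); print(n,np.round(m["K"],1).tolist(),np.round(m["cam_to_world"],3).tolist(),[k for k in m])
o=r.get_obs();print(o["t"],o["tool_pos"],o["eef_rot"],o["wrist_force"],o["width"],r.grasp_offset)
E
```

```text
pics
scene [[535.9, 0.0, 314.7], [0.0, 535.9, 236.3], [0.0, 0.0, 1.0]] [[-0.506, -0.705, 0.497, 1228.855], [0.862, -0.405, 0.304, 388.736], [-0.013, 0.583, 0.813, 1183.024], [0.0, 0.0, 0.0, 1.0]] ['K', 'cam_to_world']
top [[501.5, 0.0, 322.2], [0.0, 501.5, 236.8], [0.0, 0.0, 1.0]] [[-0.003, 0.985, -0.175, 304.992], [-1.0, -0.003, 0.001, 8.973], [-0.0, 0.175, 0.985, 1397.499], [0.0, 0.0, 0.0, 1.0]] ['K', 'cam_to_world']
0.1 [ 289.99001697 -581.22158635  301.92263246] [-7.58282260e-04  9.73337888e-01  2.29374624e-01 -2.50112266e-04] [-0.43010196  1.04026012 -1.09445818] 88.15047604724842 45.3
```

View pics/top1.png

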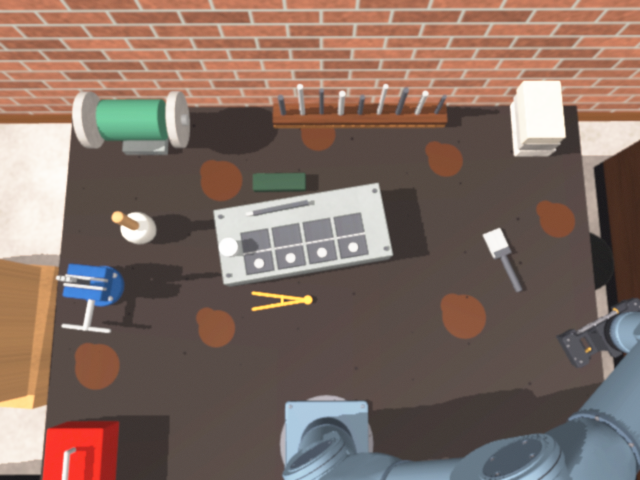

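View pics/scene1.png

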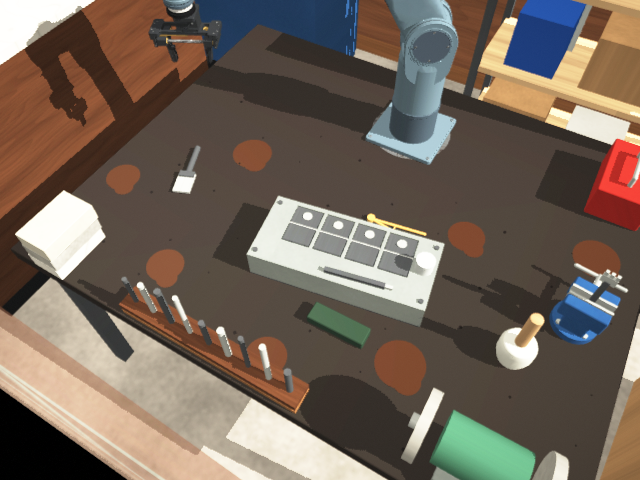

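The top view shows the pads near (259,264), (291,258), (322,252) and (353,247), the tin at (229,247) and the chisel at (280,208). I'll locate the pads by image code.

```bash
cat > h.py <<'E'
import numpy as np
from plant import r
def world(n,u,v,d):
    m=r.camera_model(n);K=m["K"];T=np.array(m["cam_to_world"])
    return (T@[(u-K[0][2])*d/K[0][0],-(v-K[1][2])*d/K[1][1],-d,1])[:3]
def onplane(n,u,v,z):
    a=world(n,u,v,100.);b=world(n,u,v,1000.);return a+(b-a)*(z-a[2])/(b[2]-a[2])
E
python3 - <<'E'
from h import *
import cv2
p=cv2.imread("pics/top1.png");d=np.load("pics/top1.npy")
g=cv2.cvtColor(p,cv2.COLOR_BGR2GRAY)
P=[]
for u,v in((259,264),(291,258),(322,252),(353,247)):
    w=g[v-9:v+10,u-9:u+10]; _,b=cv2.threshold(w,0,255,cv2.THRESH_OTSU)
    n,l,s,c=cv2.connectedComponentsWithStats(b); k=l[9,9]
    uu,vv=c[k]+[u-9,v-9]
    dd=np.median(d[int(vv)-2:int(vv)+3,int(uu)-2:int(uu)+3])
    q=world("top",uu,vv,dd); q2=onplane("top",uu,vv,87); P.append(q2)
    print(uu,vv,s[k,4],q.round(1),q2.round(1))
P=np.array(P);print(np.linalg.norm(np.diff(P,axis=0),axis=1)); e=P[0]-P[3];print("yaw deg",np.degrees(np.arctan2(-e[0],e[1])))
print("tin",onplane("top",229,247,121))
ds=np.load("pics/scene1.npy");
for u,v in((308,216),(339,225),(370,234),(402,244)):print(onplane("scene",u,v,87).round(1))
from scipy.spatial.transform import Rotation as R
o=r.get_obs();q=o["eef_rot"];M=R.from_quat([q[1],q[2],q[3],q[0]]).as_matrix();print(M.round(4))
x=g[170:300,200:405];cv2.imwrite("pics/crop.png",cv2.resize(p[170:300,200:405],None,fx=3.9,fy=3.9,interpolation=2))
E
```

```text
258.5 262.875 80 [469.5 176.   86.2] [469.4 175.9  87. ]
290.0246913580247 257.55555555555554 81 [483.4  93.2  85.5] [483.2  93.1  87. ]
321.5 252.125 80 [497.2  10.1  88.2] [497.4  10.1  87. ]
352.6794871794872 246.7051282051282 78 [511.7 -72.4  86.6] [511.6 -72.4  87. ]
[83.94902026 84.1856141  83.73252795]
yaw deg 9.650710239988099
tin [506.55709056 248.3776948  121.        ]
[511.5 -69.1  87. ]
[497.   14.4  87. ]
[483.   95.8  87. ]
[470.8 178.6  87. ]
[[ 8.948e-01  4.465e-01 -8.000e-04]
 [ 4.465e-01 -8.948e-01  1.400e-03]
 [-1.000e-04 -1.600e-03 -1.000e+00]]
```

View pics/crop.png

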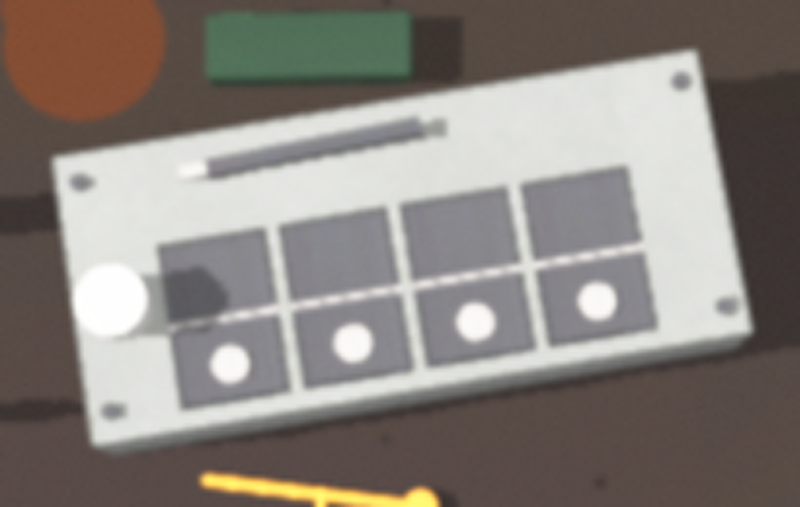

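The crop agrees with the given sizes: pads 84 mm apart, height near 87, trap yaw about 9.7°. Next: close the fingers, turn them along the row, and go above pad d.

```bash
R='{"claw":0,"slide":[426,-357,110],"delta_rot":[0,0,16.9]}'; python3 -m handwheel '[{"claw":0,"slide":[426,-357,40],"delta_rot":[0,0,16.9]},{"claw":0,"slide":[426,-357,40],"delta_rot":[0,0,16.9]},{"claw":0,"slide":[426,-357,40],"delta_rot":[0,0,16.9]},{"claw":0,"slide":[426,-357,40],"delta_rot":[0,0,16.9]},{"claw":0,"slide":[426,-357,40],"delta_rot":[0,0,16.9]},{"claw":0,"slide":[426,-357,40],"delta_rot":[0,0,16.9]},{"claw":0,"slide":[426,-357,40],"delta_rot":[0,0,16.9]},{"claw":0,"slide":[426,-357,40],"delta_rot":[0,0,16.9]},{"claw":0,"slide":[426,-357,40],"delta_rot":[0,0,16.9]},{"claw":0,"slide":[426,-357,40],"delta_rot":[0,0,16.9]},{"claw":0,"slide":[426,-357,40],"delta_rot":[0,0,16.9]},{"claw":0,"slide":[426,-357,40],"delta_rot":[0,0,16.9]},{"claw":0,"slide":[426,-357,40],"delta_rot":[0,0,16.9]},{"claw":0,"slide":[426,-357,40],"delta_rot":[0,0,16.9]},{"claw":0,"slide":[426,-357,40],"delta_rot":[0,0,16.9]},{"claw":0,"slide":[426,-357,110],"delta_rot":[0,0,16.9]},{"claw":0,"slide":[426,-357,110],"delta_rot":[0,0,16.9]},{"claw":0,"slide":[426,-357,110],"delta_rot":[0,0,16.9]},{"claw":0,"slide":[426,-357,110],"delta_rot":[0,0,16.9]},{"claw":0,"slide":[426,-357,110],"delta_rot":[0,0,16.9]}]' 10
```

```text
t: 1.77
tool_pos: [512.5, -72.9, 194.0]
eef_rot: [0.0, 0.997, 0.083, 0.001]
wrist_force: [0.4, -0.4, -0.5]
width: 0.5
```

```bash
python3 -m handwheel '[{"claw":0,"slide":[0,0,34],"delta_rot":[0,0,0]},{"claw":0,"slide":[0,0,34],"delta_rot":[0,0,0]},{"claw":0,"slide":[0,0,34],"delta_rot":[0,0,0]}]'
python3 - <<'E'
from h import *
import cv2
p,d=r.capture("scene");cv2.imwrite("pics/s2.png",cv2.resize(p[140:340,200:460,::-1],None,fx=3,fy=3,interpolation=2))
E
```

```text
t: 2.02
tool_pos: [511.7, -72.3, 159.4]
eef_rot: [-0.0, 0.996, 0.084, -0.001]
wrist_force: [-0.5, 0.6, 0.4]
width: 0.5
```

View pics/s2.png

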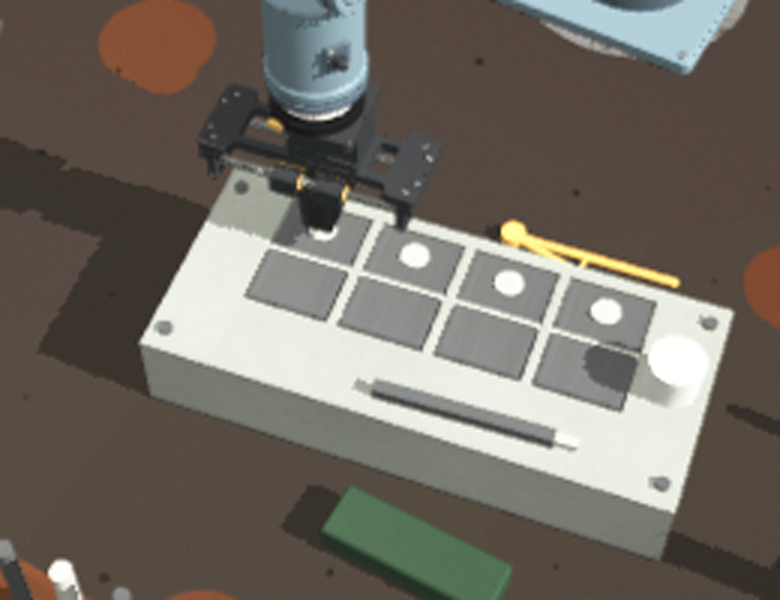

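The closed fingers hang right over pad d (at crop pixel 322,235), about 8 mm above it. I'll press it gently.

```bash
python3 -m handwheel '[{"claw":0,"slide":[0,0,5],"delta_rot":[0,0,0]},{"claw":0,"slide":[0,0,7],"delta_rot":[0,0,0]},{"claw":0,"slide":[0,0,8],"delta_rot":[0,0,0]},{"claw":0,"slide":[0,0,9],"delta_rot":[0,0,0]},{"claw":0,"slide":[0,0,9],"delta_rot":[0,0,0]}]'; python3 -m handwheel '[{"claw":0,"slide":[0,0,1],"delta_rot":[0,0,0]},{"claw":0,"slide":[0,0,2],"delta_rot":[0,0,0]},{"claw":0,"slide":[0,0,2],"delta_rot":[0,0,0]}]'
```

```text
t: 2.48
tool_pos: [512.4, -72.0, 151.1]
eef_rot: [0.0, 0.996, 0.084, 0.0]
wrist_force: [-4.3, -0.4, 11.4]
width: 0.5
t: 2.73
tool_pos: [512.4, -72.0, 150.9]
eef_rot: [0.0, 0.996, 0.084, 0.0]
wrist_force: [-10.9, 0.7, 35.0]
width: 0.4
```

Blocked: 35 N and no movement. Next is pad c.

```bash
python3 -m handwheel '[{"claw":0,"slide":[0,0,-20],"delta_rot":[0,0,0]},{"claw":0,"slide":[0,-42,-20],"delta_rot":[0,0,0]},{"claw":0,"slide":[0,-84,-20],"delta_rot":[0,0,0]},{"claw":0,"slide":[0,-84,-20],"delta_rot":[0,0,0]},{"claw":0,"slide":[0,-84,-6],"delta_rot":[0,0,0]},{"claw":0,"slide":[0,-84,-4],"delta_rot":[0,0,0]},{"claw":0,"slide":[0,-84,-3],"delta_rot":[0,0,0]},{"claw":0,"slide":[0,-84,-2],"delta_rot":[0,0,0]},{"claw":0,"slide":[0,-84,-1],"delta_rot":[0,0,0]},{"claw":0,"slide":[0,-84,-1],"delta_rot":[0,0,0]},{"claw":0,"slide":[0,-84,-1],"delta_rot":[0,0,0]}]'
```

```text
t: 3.65
tool_pos: [497.6, 11.9, 151.0]
eef_rot: [-0.001, 0.996, 0.084, -0.001]
wrist_force: [-9.8, 4.5, 28.2]
width: 0.2
```

c is blocked too: 28 N, still at 151.0. On to pad b.

```bash
python3 -m handwheel '[{"claw":0,"slide":[0,0,-20],"delta_rot":[0,0,0]},{"claw":0,"slide":[0,-42,-20],"delta_rot":[0,0,0]},{"claw":0,"slide":[0,-84,-20],"delta_rot":[0,0,0]},{"claw":0,"slide":[0,-84,-20],"delta_rot":[0,0,0]},{"claw":0,"slide":[0,-84,-5],"delta_rot":[0,0,0]},{"claw":0,"slide":[0,-84,-3],"delta_rot":[0,0,0]},{"claw":0,"slide":[0,-84,-2],"delta_rot":[0,0,0]},{"claw":0,"slide":[0,-84,-1],"delta_rot":[0,0,0]},{"claw":0,"slide":[0,-84,0],"delta_rot":[0,0,0]},{"claw":0,"slide":[0,-84,0],"delta_rot":[0,0,0]},{"claw":0,"slide":[0,-84,0],"delta_rot":[0,0,0]}]'
```

```text
t: 4.57
tool_pos: [483.5, 94.2, 151.0]
eef_rot: [-0.0, 0.996, 0.084, -0.001]
wrist_force: [-10.3, 1.8, 29.7]
width: 0.2
```

b blocked as well (30 N, no give). Pad a next.

```bash
python3 -m handwheel '[{"claw":0,"slide":[0,0,-20],"delta_rot":[0,0,0]},{"claw":0,"slide":[0,-42,-20],"delta_rot":[0,0,0]},{"claw":0,"slide":[0,-84,-20],"delta_rot":[0,0,0]},{"claw":0,"slide":[0,-84,-20],"delta_rot":[0,0,0]},{"claw":0,"slide":[0,-84,-5],"delta_rot":[0,0,0]},{"claw":0,"slide":[0,-84,-3],"delta_rot":[0,0,0]},{"claw":0,"slide":[0,-84,-2],"delta_rot":[0,0,0]},{"claw":0,"slide":[0,-84,-1],"delta_rot":[0,0,0]},{"claw":0,"slide":[0,-84,0],"delta_rot":[0,0,0]},{"claw":0,"slide":[0,-84,0],"delta_rot":[0,0,0]},{"claw":0,"slide":[0,-84,0],"delta_rot":[0,0,0]}]'
```

```text
t: 5.48
tool_pos: [469.8, 175.8, 148.8]
eef_rot: [0.0, 0.997, 0.083, -0.0]
wrist_force: [-1.1, -0.1, 2.8]
width: 0.9
```

Pad a rocks: it gave 2 mm or more under 2.8 N, so it is the free plate. The tin stands 48 mm along trap x and 64 mm along trap y from this pad. To keep the gripper body clear of it, I'll lift slightly, yaw 20° and shift 4 mm to −x before pushing.

```bash
python3 -m handwheel '[{"claw":0,"slide":[0,0,-8],"delta_rot":[0,0,0]},{"claw":0,"slide":[-4,0,-8],"delta_rot":[0,0,-20]},{"claw":0,"slide":[-4,0,-8],"delta_rot":[0,0,-20]},{"claw":0,"slide":[-4,0,-8],"delta_rot":[0,0,-20]},{"claw":0,"slide":[-4,0,-8],"delta_rot":[0,0,-20]},{"claw":0,"slide":[-4,0,-4],"delta_rot":[0,0,-20]},{"claw":0,"slide":[-4,0,-1],"delta_rot":[0,0,-20]},{"claw":0,"slide":[-4,0,2],"delta_rot":[0,0,-20]},{"claw":0,"slide":[-4,0,4],"delta_rot":[0,0,-20]},{"claw":0,"slide":[-4,0,6],"delta_rot":[0,0,-20]},{"claw":0,"slide":[-4,0,8],"delta_rot":[0,0,-20]},{"claw":0,"slide":[-4,0,10],"delta_rot":[0,0,-20]},{"claw":0,"slide":[-4,0,12],"delta_rot":[0,0,-20]},{"claw":0,"slide":[-4,0,12],"delta_rot":[0,0,-20]}]'
```

```text
t: 6.65
tool_pos: [465.6, 175.9, 136.3]
eef_rot: [-0.0, 0.967, 0.256, -0.0]
wrist_force: [0.4, -0.6, 1.5]
width: 0.7
```

```bash
python3 -m handwheel '[{"claw":0,"slide":[0,0,2],"delta_rot":[0,0,0]},{"claw":0,"slide":[0,0,4],"delta_rot":[0,0,0]},{"claw":0,"slide":[0,0,6],"delta_rot":[0,0,0]},{"claw":0,"slide":[0,0,8],"delta_rot":[0,0,0]},{"claw":0,"slide":[0,0,9],"delta_rot":[0,0,0]},{"claw":0,"slide":[0,0,10],"delta_rot":[0,0,0]},{"claw":0,"slide":[0,0,10],"delta_rot":[0,0,0]}]'
python3 - <<'E'
from h import *
import cv2
p,d=r.capture("scene");cv2.imwrite("pics/s3.png",cv2.resize(p[160:340,230:460,::-1],None,fx=3.3,fy=3.3,interpolation=2))
E
```

```text
t: 7.23
tool_pos: [465.6, 175.7, 126.4]
eef_rot: [0.0, 0.967, 0.256, -0.0]
wrist_force: [-0.6, -0.1, 2.6]
width: 0.1
```

View pics/s3.png

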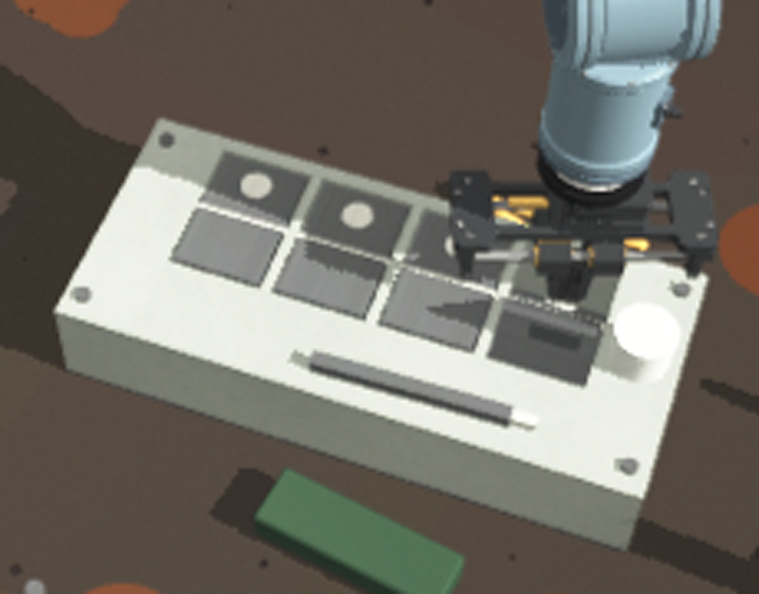

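The gripper body is clear of the tin (crop 647,335), and the plate end below the fingers has gone down. How far it has tipped is hard to judge from here, so I'll push slightly on towards the stop.

```bash
python3 -m handwheel '[{"claw":0,"slide":[0,0,1],"delta_rot":[0,0,0]},{"claw":0,"slide":[0,0,2],"delta_rot":[0,0,0]},{"claw":0,"slide":[0,0,2],"delta_rot":[0,0,0]}]'
python3 - <<'E'
from h import *
import cv2
p,d=r.capture("scene")
T=np.array(r.camera_model("scene")["cam_to_world"])
# points (trap frame about plate a pivot) above the top: raised end
ax=np.array([.986,.168]);ay=np.array([-.168,.986]);piv=np.array([470,177])+32*ax
v,u=np.mgrid[200:300,340:450]
W=np.array([world("scene",a,b,d[b,a]) for a,b in zip(u.ravel(),v.ravel()) if d[b,a]>0])
q=W[:,:2]-piv; X=q@ax;Y=q@ay
for lo in range(-10,62,6):
    m=(X>=lo)&(X<lo+6)&(abs(Y)<30); print(lo,m.sum(),np.percentile(W[m,2],[10,50,90]).round(1) if m.any() else "")
E
```

```text
t: 7.53
tool_pos: [465.9, 175.7, 124.6]
eef_rot: [0.0, 0.967, 0.256, -0.0]
wrist_force: [-1.1, 0.1, 1.9]
width: 0.4Traceback (most recent call last):
  File "<stdin>", line 8, in <module>
  File "h.py", line 4, in world
    m=r.camera_model(n);K=m["K"];T=np.array(m["cam_to_world"])
ValueError: time passes only in moves, steps and waits
```

```bash
cat > tilt.py <<'E'
from h import *
def tilt():
    p,d=r.capture("scene");m=r.camera_model("scene");K=np.array(m["K"]);T=np.array(m["cam_to_world"])
    v,u=np.mgrid[180:310,340:450];D=d[180:310,340:450]
    W=np.stack([(u-K[0,2])*D/K[0,0],-(v-K[1,2])*D/K[1,1],-D,np.ones_like(D)],-1)[D>0]@T.T
    ax=np.array([.986,.168]);ay=np.array([-.168,.986]);q=W[:,:2]-np.array([470,177])-32*ax
    X=q@ax;Y=q@ay
    for lo in range(-54,66,6):
        k=(X>=lo)&(X<lo+6)&(abs(Y)<28); print(lo,k.sum(),np.percentile(W[k,2],[10,50,90]).round(1) if k.any() else "")
    return p
E
python3 -c "from tilt import *; tilt()"
```

```text
-54 0 
-48 13 [  1.9   6.1 111.9]
-42 23 [  1.    6.3 167.4]
-36 71 [  4.1  70.8 166.4]
-30 178 [  5.3  65.7 146.6]
-24 163 [  3.   70.4 173. ]
-18 189 [  3.1 161.9 228.5]
-12 382 [ 84.2 221.6 328.9]
-6 562 [134.  271.7 338.5]
0 506 [133.7 274.2 341.8]
6 24 [  4.8  98.1 217.1]
12 14 [106.8 361.5 369.8]
18 16 [112.7 368.2 374.4]
24 7 [118.  120.7 123.8]
30 47 [121.9 125.3 127.4]
36 2 [127.  127.1 127.2]
42 0 
48 0 
54 21 [81.3 82.7 83.5]
60 53 [81.  83.8 86.5]
```

The raised end now stands near z ≈ 127 at X ≈ 34 mm beyond the pivot, which means about 53°. I'll lift straight off, withdraw to the right and check.

```bash
python3 -m handwheel '[{"claw":0,"slide":[0,0,-5],"delta_rot":[0,0,0]},{"claw":0,"slide":[0,0,-25],"delta_rot":[0,0,0]},{"claw":0,"slide":[0,0,-60],"delta_rot":[0,0,0]},{"claw":0,"slide":[0,0,-100],"delta_rot":[0,0,0]},{"claw":0,"slide":[0,0,-140],"delta_rot":[0,0,0]},{"claw":0,"slide":[0,0,-170],"delta_rot":[0,0,0]},{"claw":0,"slide":[0,40,-170],"delta_rot":[0,0,0]},{"claw":0,"slide":[0,80,-170],"delta_rot":[0,0,0]},{"claw":0,"slide":[0,120,-170],"delta_rot":[0,0,0]},{"claw":0,"slide":[0,160,-170],"delta_rot":[0,0,0]},{"claw":0,"slide":[0,200,-170],"delta_rot":[0,0,0]},{"claw":0,"slide":[0,240,-170],"delta_rot":[0,0,0]},{"claw":0,"slide":[0,280,-170],"delta_rot":[0,0,0]},{"claw":0,"slide":[0,320,-170],"delta_rot":[0,0,0]},{"claw":0,"slide":[0,350,-170],"delta_rot":[0,0,0]},{"claw":0,"slide":[0,350,-170],"delta_rot":[0,0,0]},{"claw":0,"slide":[0,350,-170],"delta_rot":[0,0,0]}]'
python3 -c "
from tilt import *;import cv2
p=tilt();t,_=r.capture('top')
a=cv2.resize(p[160:340,240:460,::-1],(733,600),interpolation=2)
cv2.imwrite('pics/s4.png',a);cv2.imwrite('pics/t4.png',cv2.resize(t[160:320,190:410,::-1],None,fx=3.5,fy=3.5,interpolation=2))"
```

```text
t: 9.05
tool_pos: [638.9, -130.5, 294.4]
eef_rot: [0.0, 0.967, 0.254, -0.0]
wrist_force: [0.5, 0.1, -0.2]
width: 0.1
-54 0 
-48 7 [1.4 2.8 4.5]
-42 12 [0.5 1.8 4.9]
-36 31 [ 2.1 22.  43.9]
-30 87 [ 1.9 12.5 25.6]
-24 78 [ 0.1  5.9 35.8]
-18 48 [ 0.4  3.8 66.9]
-12 48 [-0.8  3.3  7.3]
-6 46 [ 1.3  4.4 83.4]
0 44 [1.3 4.4 8.7]
6 11 [ 6.  95.6 98.4]
12 6 [103.4 106.4 108.8]
18 7 [111.3 113.1 114.7]
24 6 [118.5 122.7 124.4]
30 45 [123.4 125.4 127.8]
36 4 [126.4 127.9 129.2]
42 0 
48 0 
54 20 [81.  83.1 86.5]
60 54 [81.5 84.8 87.3]
```

View pics/s4.png

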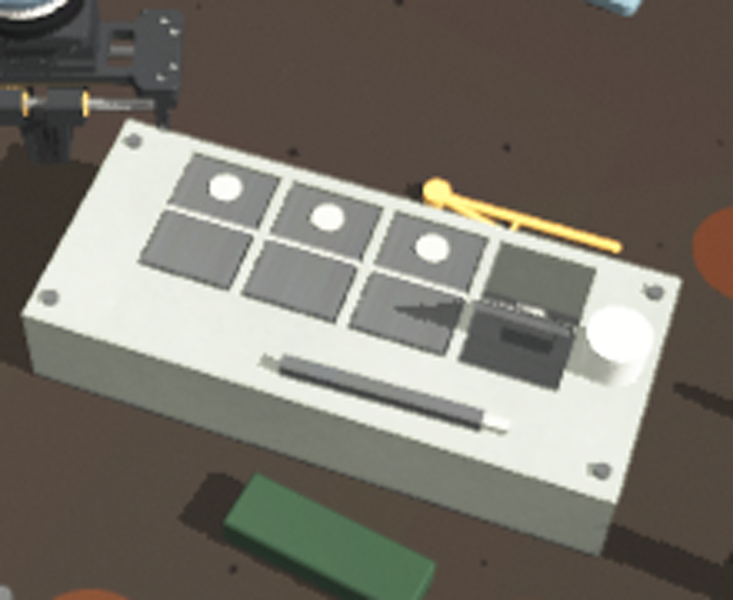

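View pics/t4.png

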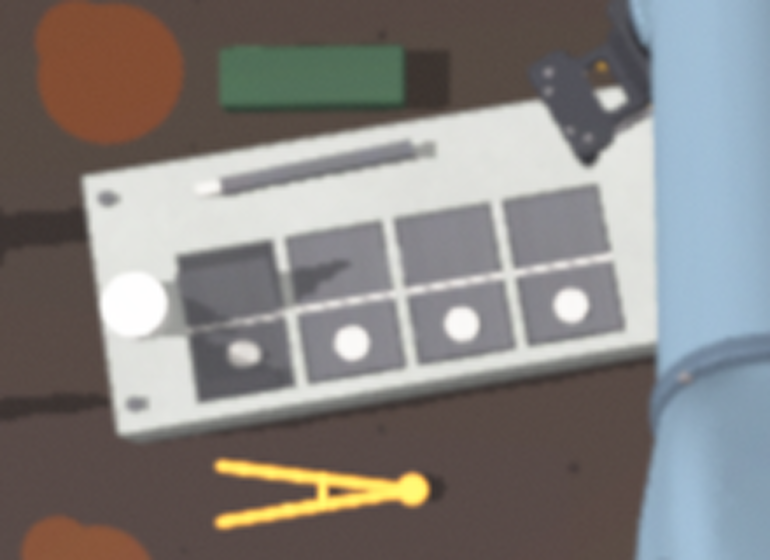

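Plate a stands open by itself at roughly 51–53° (edge-on at crop 525,315 in the scene view). The tin, chisel, stone and dividers are where they were, and the arm is clear. I'll hand in.

```bash
python3 -c "
from plant import r
print(r.hand_in(),r.get_obs()['t'])"
```

```text
the job is handed in; nothing more can be done
the job is handed in; nothing more can be done
```

The free plate was a, the leftmost one beside the tin. I tipped it open and it stays open by itself at about 51–53°. I handed the job in at about 9 s of robot time.

- **Finding it:** I pressed the pads in the order d, c, b, a. Plates d, c and b were blocked, with no measurable give at 28–35 N. Plate a gave way at about 3 N.
- **Opening it:** I turned the gripper 20° to keep its body clear of the tin and pushed the plate down with the closed fingers.
- **Last checks:** With the arm withdrawn, the depth readings put the raised end at about 127 mm above the bench, the same as before I lifted off. The last pictures show the tin, point chisel, dividers and stone where they were. The mallet and boaster were outside those pictures, but the arm did not work near them.

No check failed. The tilt is an estimate from the camera depth, because the joint angle cannot be read directly.

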